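# Hold the film scanner's sprung cover just under its balance point

## Task

Lift the sprung cover of the film scanner past its balance point, so that the spring takes over, without letting it run up to its stop. Then bring it back and hold it still about eight degrees below the balance point, so that a negative can be slipped in and the cover will shut by itself when let go; finish while still holding it, and leave the other things on the desk where they are.

Things in the scene. Friction and masses are not known exactly. Their poses are not given: they have to be found in the camera images.
- scanner: Fixed film scanner, grey case 200 (x) by 260 (y) by 90 mm high. Origin: centre of its underside; its -x side is the front, facing the robot within 0.45 rad of yaw. A flat grey cover, 14 mm thick, 260 wide, 200 deep, lies on top, hinged along the far (+x) top edge. The space in front of the case, under the cover's bar, is free down to the desk.
- cover (a joint): Cover angle, rad: 0 shut (level), grows as its front rises, stop at 1.5. Frictionless, 0.9 kg, with a lifting spring: below the balance point at 1.05 (60 degrees) the weight wins and it falls shut, above it the spring drives it open; it stays nowhere between unless held. Lifting at the bar takes 1.8 N when shut, 0.5 N at eight degrees (0.14 rad) below balance, none at balance.
- cover_bar (a point): Middle of the handle: steel bar 12 mm thick along the scanner's y, 250 mm from the hinge axis, 50 mm ahead of the cover's edge, on two arms 64 mm apart inside; 100 mm up when shut. Level with the hinge at joint 0, it swings on a 250 mm arc about cover_hinge. Pinch across it from above, fingers open 30 to 45 mm (44 mm gap to the cover); it turns between the pads, so the tool may stay pointing down.
- cover_hinge (a point): Point on the hinge axis at mid width of the cover, 100 mm above the desk, fixed to the scanner (axes as the scanner's).
- pen_cup: Round steel pen cup, 76 mm wide, 95 mm high, with pens up to 150 mm, standing 40 mm or more to the side of the scanner. Origin at the centre of its underside. Bystander.
- loupe: Black magnifier loupe, 44 mm wide, 52 mm high, standing beside the scanner. Origin at the centre of its underside. Bystander.
- film_can: Small black film can, 35 mm wide, 52 mm high, standing beside the scanner. Origin at the centre of its underside. Bystander.
- glasses_case: Blue rounded glasses case 65 by 160 by 35 mm, lying near the scanner's front corner on its +y side. Origin at the centre of its underside. Bystander.

How it is judged:
On the way:
1. the cover has been raised past its balance point (value of joint cover above 1.1 rad), for 0.2 s.
At the end, for the whole second after the job is handed in: The cover stands between 0.80 and 1.02 rad (2 to 14 degrees below its balance point at 1.05 rad), still to 0.05 rad/s, with the robot touching and carrying it; the pen cup, loupe, film can and glasses case are within 30 mm of where they started (value of joint cover between 0.8 and 1.02 rad and velocity of joint cover between -0.05 and 0.05 rad/s and contact force between any of the fingers, the arm and scanner above 0.1 N and distance of each of pen_cup, loupe, film_can, glasses_case from where it was at the start of the episode below 0.03 m); the arm keeps its last pose, push and grip.
It fails at once if the cover runs up to its stop (beyond 1.42 rad) (value of joint cover above 1.42 rad).
It fails at once if a bystander is knocked away (30 mm) or over (distance of any of pen_cup, loupe, film_can, glasses_case from where it was at the start of the episode above 0.03 m or angle between any of pen_cup, loupe, film_can's own z axis and vertical above 0.6 rad).
It also fails if it takes over 38 s, if anything falls off the work surface, if the arm or the gripper's body presses on something with over 40 N, if the wrist force passes 120 N, or if a joint passes its speed limit or range.

## Robot

A 6-joint arm with a two-finger parallel gripper is mounted at the origin on the work surface. World frame = base frame: x ahead of the robot, y to its left, z up, the work surface at z = 0. Lengths are in m, angles in rad, forces in N, time in s.
With the tool pointing down it reaches from about 0.35 to 0.775 m from the base axis. Payload 5.5 kg.
Tool frame: the origin (TCP) lies midway between the tips of the shut fingers; the grasp point (between the pads) lies 19 mm behind it; z points along the fingers, y is the line along which they close (so a half turn about z gives the same grasp; the last joint's range is limited). The gripper opens to 85 mm and grips with 20 to 120 N. Pads are 22 mm wide; open, the fingers measure 114 mm over their backs; the gripper's body (76 mm by 85 mm) begins 54 mm behind the grasp point. The pads swing forward as they close: fully open they stand 13 mm farther back than shut.
Start: joints at [-1.341, 0.313, 0.046, 1.304, 0, 1.431], TCP at [0.208, -0.536, 0.231] pointing down, gripper open.
Joint ranges: [-2.76, 2.76], [-0.86, 1.69], [-1.03, 1.26], [-2.2, 2.34], [-1.47, 1.5], [-3.14, 3.14]. Speed limits (rad/s): [2.57, 2.57, 3.14, 3.14, 3.14, 3.14].

## Interface

Orientations are given as a unit quaternion [w, x, y, z].
In Python, from workcell import env gives the robot as it stands.
- The arm moves only by the tool move_arm, never from a script. Its argument "targets" is a list of rows, each a list of 3 entries, a list of its own where there are three numbers: the shift along the tool's x, y, z in mm, then the turn, a rotation vector about the tool's x, y, z in units of 10 degrees (1.0 is 10 degrees), then the closure, from -1 (fully open) to 1 (shut). In form: [[[dx, dy, dz], [ax, ay, az], gripper], ...]. A call has 1 to 5 rows; each row is the pose to reach, as a shift and turn from the pose commanded when the call began, along the tool's axes at that moment; what a row does not reach only later rows make up. A row lasts 1/8 s, in which the tool goes at most 62.5 mm and 10.7 degrees, less where a joint would pass 70% of its speed; a pose out of reach is approached as far as the arm can. A call with a gripper value outside its range is refused whole. The fingers move at their own pace and stop on an object; "squeeze" is the grip in N (left out, the last holds). Time passes only in rows, so rows that repeat a pose let the fingers close. It gives the time, the measured TCP pose, the force, the opening and the grip force at its end, in the units of the state.
- env.get_state(): the state, without advancing time (a new reading comes with each control period).
- env.read_camera(name): name is "scene" or "top" or "wrist"; returns a dict with "pixels" (480x640x3 uint8, red, green, blue), "fovy" (degrees; the focal length in pixels is half the picture's height over the tangent of half this angle, whatever the lens; pixels are square), "cx", "cy" (the principal point, pixels), "extrinsics" (4x4, takes a point from world to camera coordinates); the wrist camera has in their place "mount" (4x4, takes a point from camera to tool coordinates, whose origin is the TCP and whose axes are the flange's). Camera axes: x right, y up, looking along -z (the intrinsics and any distortion apply to the point x, -y, -z); pixel columns grow to the right and rows downward; lengths in m; the calibration is good to about 2 mm. A picture is of the moment at which its call begins: read the wrist's pose just before it. There is no depth.
- env.hand_in(): hands the job in; it is judged then, once.
Trained networks look in a picture, given as the dict that the camera call returned (one of the last four; its "shot" number tells which), for a name from the list of things; names that differ only in an ending like _2 or _b are one class to them, and where a whole thing is asked for, a point or a joint stands for the part that bears it (a point fixed in the world has none). Each returns a list of dicts, best first, with "confidence" (0 to 1); they miss things now and then, are a little off and sometimes report something else, mostly with a low value. They report only what shows in the picture. A call takes as long as a camera call.
- env.spot_in(thing, picture): "centre" ([x, y, z] in m, in world coordinates, good to about 4 mm: the middle of the surface that is visible of it).
- env.regions_of(thing, picture): "mask" (480x640 bool, what is visible of it).
- env.landmark_of(thing, picture): "centre" ([x, y, z] in m, in world coordinates, good to about 4 mm: a listed point, or the origin of a listed thing).
The state is a dict: "clock": time; "joint_pos": joint angles; "qvel": joint speeds; "tau": joint torques, N m; "tcp_pos": TCP position; "orientation": TCP orientation; "wrist_force": force on the tool from outside, world axes, zero at the start; "ft_torque": the same for the moment, N m; "finger_gap": finger opening in m; "grip_force": force on a finger pad.
Only numpy, scipy, OpenCV 4.12 (cv2) and the standard library are available. Lean on these libraries where they do the work, as an engineer would, in place of code of your own. Each camera call takes 0.05 s, during which the arm holds its last target. There are 200 camera calls.

## Working session

There is one attempt and no reset: what is moved stays moved. The work goes in short steps, Python scripts to look and compute and a tool call to move; the robot and the scene stay as the last step left them, time stands still between calls to the robot, and variables do not carry over. Pictures are saved under pics/ and viewed, at most 10 in all, crops included, and the job is handed in when it is done.

Besides the shell and the picture viewer there is one more tool, called after "Request:" as name([rows], argument=value, ...), one row to a line, values as JSON. move_arm: Moves the arm, as the interface text tells. Its arguments: {"type":"object","properties":{"targets":{"type":"array","items":{"type":"array"}},"squeeze":{"type":"number"}},"required":["targets"]}

```bash
mkdir -p pics
cat > h.py <<'E'
import numpy as np,cv2
from workcell import env
from scipy.spatial.transform import Rotation as R
def st():
    s=env.get_state(); q=s["orientation"]; r=R.from_quat([q[1],q[2],q[3],q[0]])
    return s,np.array(s["tcp_pos"]),r
E
python3 - <<'E'
from h import *
s,p,r=st(); print(s["clock"],p,r.as_matrix().round(3),s["finger_gap"])
for n in("scene","top"):
    c=env.read_camera(n); cv2.imwrite(f"pics/{n}0.png",c["pixels"][:,:,::-1])
    for t in("scanner","cover_bar","cover_hinge","pen_cup","loupe","film_can","glasses_case"):
        print(n,t,[(np.round(d["centre"],3),round(d["confidence"],2)) for d in env.landmark_of(t,c)[:2]])
print(env.get_state()["clock"])
E
```

```text
0.0 [ 0.20768129 -0.53562725  0.2304135 ] [[ 0.932  0.361 -0.   ]
 [ 0.361 -0.932  0.002]
 [ 0.    -0.002 -1.   ]] 0.08530886157297114
scene scanner [(array([ 0.637,  0.157, -0.001]), 0.84)]
scene cover_bar [(array([0.483, 0.143, 0.097]), 0.64)]
scene cover_hinge [(array([0.737, 0.16 , 0.101]), 0.57)]
scene pen_cup [(array([ 0.653, -0.054,  0.001]), 0.86)]
scene loupe []
scene film_can []
scene glasses_case [(array([ 0.487,  0.384, -0.001]), 0.91), (array([0.638, 0.151, 0.003]), 0.49)]
top scanner [(array([0.632, 0.149, 0.001]), 0.87)]
top cover_bar [(array([0.483, 0.141, 0.098]), 0.75), (array([ 0.656, -0.048,  0.002]), 0.19)]
top cover_hinge [(array([0.734, 0.158, 0.102]), 0.66), (array([0.627, 0.37 , 0.   ]), 0.6)]
top pen_cup [(array([ 0.656, -0.05 ,  0.001]), 0.63)]
top loupe [(array([ 0.629,  0.371, -0.002]), 0.69)]
top film_can [(array([ 0.566, -0.079, -0.002]), 0.55), (array([0.629, 0.151, 0.001]), 0.19)]
top glasses_case [(array([ 0.492,  0.379, -0.002]), 0.97), (array([ 0.566, -0.078, -0.001]), 0.47)]
0.8
```

View pics/top0.png

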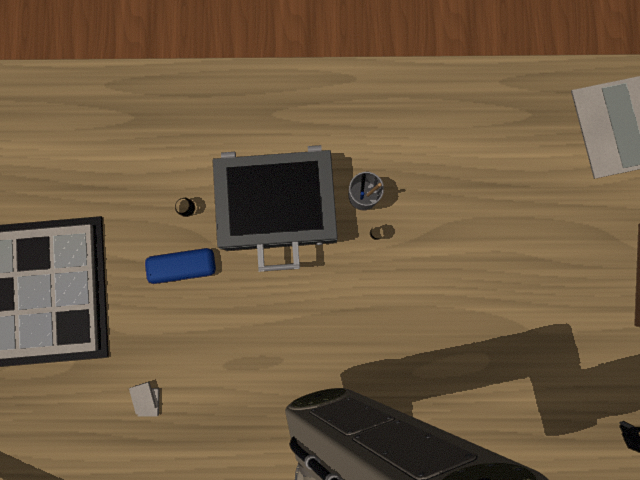

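View pics/scene0.png

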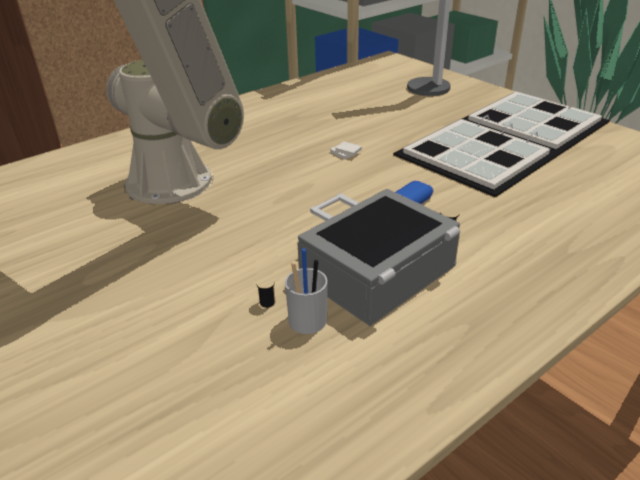

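The bar shows at (279,267) in the top view, with the cup and film can on the right of the scanner and the case and loupe on the left. The yaw is about 0.06 rad. I'll move above the bar.

Request:
move_arm([
  [[33,-36,0],[0,0,0],0.05],
  [[67,-71,0],[0,0,0],0.05],
  [[100,-107,0],[0,0,0],0.05],
  [[134,-142,0],[0,0,0],0.05],
  [[167,-178,0],[0,0,0],0.05],
], squeeze=40)

```text
clock: 1.42
tcp_pos: [0.2996, -0.3085, 0.2315]
orientation: [0.0, 0.983, 0.184, 0.0]
wrist_force: [1.3, 0.0, 0.5]
finger_gap: 0.0406
grip_force: 0.0
```

Request:
move_arm([
  [[33,-36,0],[0,0,0],0.05],
  [[67,-71,0],[0,0,0],0.05],
  [[100,-107,0],[0,0,0],0.05],
  [[134,-142,0],[0,0,0],0.05],
  [[167,-178,0],[0,0,0],0.05],
])

```text
clock: 2.05
tcp_pos: [0.3911, -0.0821, 0.2316]
orientation: [0.0, 0.983, 0.184, 0.0]
wrist_force: [-0.1, 0.0, -0.2]
finger_gap: 0.0408
grip_force: 0.0
```

Request:
move_arm([
  [[33,-36,0],[0,0,-0.9],0.05],
  [[67,-71,0],[0,0,-1.8],0.05],
  [[100,-107,0],[0,0,-2.7],0.05],
  [[134,-142,0],[0,0,-3.6],0.05],
  [[167,-178,0],[0,0,-4.5],0.05],
])

```text
clock: 2.68
tcp_pos: [0.4825, 0.1445, 0.2315]
orientation: [0.0, 0.836, 0.548, 0.0]
wrist_force: [0.5, -0.8, 0.4]
finger_gap: 0.0403
grip_force: 0.0
```

Request:
move_arm([
  [[0,0,0],[0,0,-0.9],0.05],
  [[0,0,0],[0,0,-1.8],0.05],
  [[0,0,0],[0,0,-2.7],0.05],
  [[0,0,0],[0,0,-2.7],0.05],
])

```text
clock: 3.18
tcp_pos: [0.4819, 0.1429, 0.2313]
orientation: [0.0, 0.688, 0.726, 0.0]
wrist_force: [0.8, 0.3, 0.3]
finger_gap: 0.0406
grip_force: 0.0
```

Run:
```python
from h import *
s,p,r=st(); print(s["clock"],p,r.as_matrix().round(3),s["finger_gap"],s["joint_pos"],s["wrist_force"])
c=env.read_camera("wrist"); cv2.imwrite("pics/w1.png",c["pixels"][:,:,::-1])
for t in("cover_bar","cover_hinge"):
    print(t,[(np.round(d["centre"],3),round(d["confidence"],2)) for d in env.landmark_of(t,c)[:2]])
print(np.array(c["mount"]).round(3),c["fovy"],c["cx"],c["cy"])
```

```text
3.175 [0.48194164 0.14290066 0.23130258] [[-0.054  0.999  0.   ]
 [ 0.999  0.054 -0.   ]
 [-0.     0.    -1.   ]] 0.04062803492921215 [ 1.28466419e-01  1.73085512e-01 -1.36861075e-01  1.26077122e+00
 -6.68505693e-05  1.64510235e+00] [0.76250306 0.28125454 0.27840543]
cover_bar [(array([0.49 , 0.144, 0.098]), 0.82), (array([ 0.56 , -0.072, -0.001]), 0.74)]
cover_hinge []
[[-0.     0.963  0.268  0.068]
 [ 1.    -0.     0.001  0.001]
 [ 0.001  0.268 -0.963 -0.142]
 [ 0.     0.     0.     1.   ]] 61.505775182833766 321.09459404346387 238.67773357242496
```

View pics/w1.png

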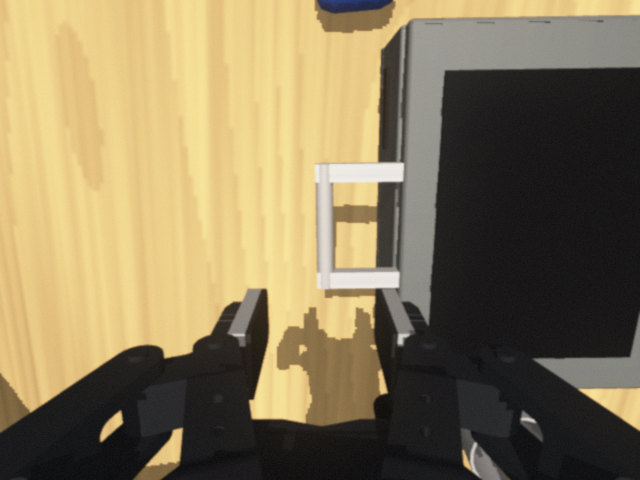

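The bar runs from (320,165) to (325,288), which puts its middle about 3–4 mm in +y of the tool. I'll descend and close.

Request:
move_arm([
  [[1,4,40],[0,0,-0.1],0.05],
  [[1,4,80],[0,0,-0.1],0.05],
  [[1,4,115],[0,0,-0.1],0.05],
  [[1,4,140],[0,0,-0.1],0.05],
  [[1,4,150],[0,0,-0.1],0.05],
])

```text
clock: 3.95
tcp_pos: [0.4848, 0.1438, 0.0798]
orientation: [-0.001, 0.681, 0.732, -0.001]
wrist_force: [-0.2, 0.7, -0.3]
finger_gap: 0.0405
grip_force: 0.0
```

Request:
move_arm([
  [[0,0,0],[0,0,0],0.05],
  [[0,0,0],[0,0,0],1],
  [[0,0,0],[0,0,0],1],
  [[0,0,0],[0,0,0],1],
  [[0,0,0],[0,0,0],1],
])

```text
clock: 4.58
tcp_pos: [0.4842, 0.1439, 0.082]
orientation: [-0.001, 0.681, 0.732, -0.001]
wrist_force: [-6.0, -0.6, 4.2]
finger_gap: 0.0105
grip_force: 38.9
```

Run:
```python
from h import *
s,p,r=st(); print(s["clock"],p,r.as_matrix().round(3),s["finger_gap"],s["grip_force"],s["wrist_force"])
c=env.read_camera("wrist"); cv2.imwrite("pics/w2.png",c["pixels"][:,:,::-1])
c=env.read_camera("scene")
for t in("cover_bar","cover_hinge"):
    print(t,[(np.round(d["centre"],3),round(d["confidence"],2)) for d in env.landmark_of(t,c)[:2]])
```

```text
4.575 [0.48418752 0.14393758 0.08199043] [[-0.073  0.997 -0.002]
 [ 0.997  0.073 -0.   ]
 [-0.    -0.002 -1.   ]] 0.010501892829295336 38.92638087272644 [-5.993066   -0.5751407   4.23267198]
cover_bar [(array([0.482, 0.147, 0.095]), 0.71)]
cover_hinge [(array([0.736, 0.159, 0.098]), 0.78)]
```

View pics/w2.png

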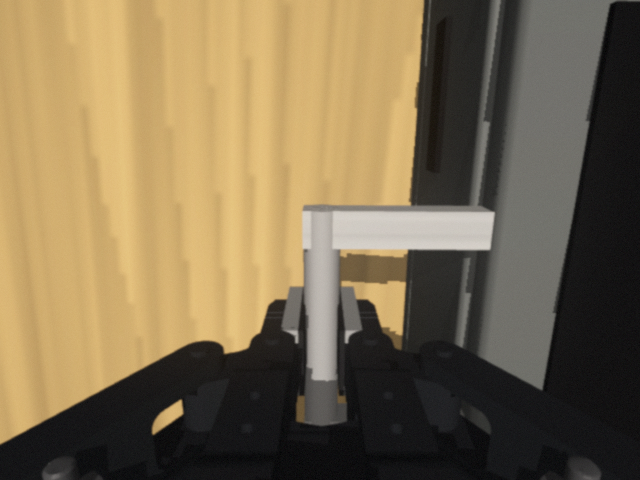

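Firm grip: the bar lies between the pads at about (322,350). I'll follow the arc.

Request:
move_arm([
  [[0,1,-25],[0,0,0],1],
  [[0,5,-50],[0,0,0],1],
  [[0,11,-74],[0,0,0],1],
  [[0,20,-97],[0,0,0],1],
  [[0,31,-120],[0,0,0],1],
], squeeze=30)

```text
clock: 5.4
tcp_pos: [0.5127, 0.1459, 0.2017]
orientation: [-0.002, 0.681, 0.732, -0.003]
wrist_force: [-8.7, -1.0, 1.7]
finger_gap: 0.0102
grip_force: 36.5
```

Request:
move_arm([
  [[0,13,-21],[0,0,0],1],
  [[0,28,-41],[0,0,0],1],
  [[0,45,-59],[0,0,0],1],
  [[0,54,-68],[0,0,0],1],
  [[0,54,-68],[0,0,0],1],
])

```text
clock: 6.02
tcp_pos: [0.5669, 0.1496, 0.2733]
orientation: [-0.001, 0.681, 0.732, -0.002]
wrist_force: [-17.4, -3.2, 17.1]
finger_gap: 0.011
grip_force: 36.6
```

Run:
```python
from h import *
s,p,r=st(); print(s["clock"],p,r.as_matrix().round(3),s["finger_gap"],s["grip_force"],s["wrist_force"],s["ft_torque"])
c=env.read_camera("scene"); cv2.imwrite("pics/s2.png",c["pixels"][:,:,::-1])
for t in("cover_bar","cover_hinge"):
    print(t,[(np.round(d["centre"],3),round(d["confidence"],2)) for d in env.landmark_of(t,c)[:2]])
```

```text
6.025 [0.56694614 0.14960262 0.27326733] [[-0.073  0.997 -0.003]
 [ 0.997  0.073 -0.001]
 [-0.001 -0.004 -1.   ]] 0.01095818221581014 36.573828756809235 [-17.37555493  -3.17949825  17.13389685] [-0.7247858   3.64565863 -0.03022341]
cover_bar [(array([0.564, 0.152, 0.284]), 0.77)]
cover_hinge [(array([0.735, 0.158, 0.1  ]), 0.58)]
```

View pics/s2.png

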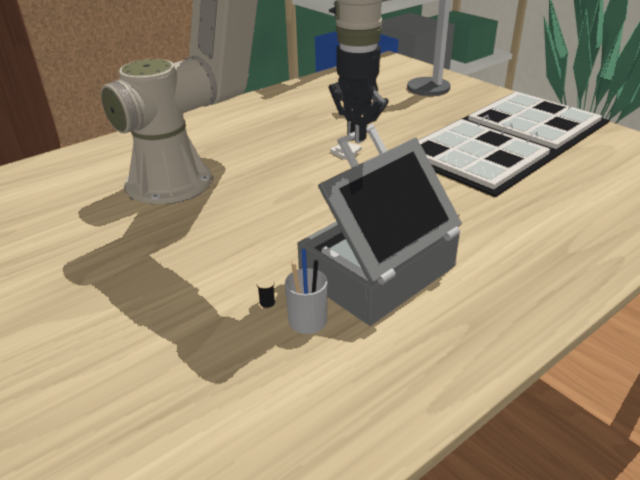

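The cover is at about 0.84 rad. The force is radial, so my arc sat about 5 mm too low and I've corrected it. Next I go past balance to about 1.17 rad.

Request:
move_arm([
  [[0,19,-21],[0,0,0],1],
  [[0,40,-34],[0,0,0],1],
  [[0,56,-42],[0,0,0],1],
  [[0,67,-48],[0,0,0],1],
  [[0,67,-48],[0,0,0],1],
])

```text
clock: 6.8
tcp_pos: [0.6383, 0.1546, 0.3192]
orientation: [0.001, 0.681, 0.732, 0.001]
wrist_force: [-2.2, -2.9, 4.2]
finger_gap: 0.0105
grip_force: 34.6
```

Request:
move_arm([
  [[0,0,0],[0,0,0],1],
  [[0,0,0],[0,0,0],1],
  [[0,0,0],[0,0,0],1],
])

```text
clock: 7.18
tcp_pos: [0.6372, 0.1545, 0.3187]
orientation: [0.001, 0.681, 0.732, 0.0]
wrist_force: [-1.0, -2.7, 5.7]
finger_gap: 0.0107
grip_force: 34.7
```

Run:
```python
from h import *
s,p,r=st(); print(s["clock"],p,s["finger_gap"],s["grip_force"],s["wrist_force"],s["ft_torque"])
c=env.read_camera("scene"); cv2.imwrite("pics/s3.png",c["pixels"][:,:,::-1])
for c in (c,env.read_camera("top"),env.read_camera("scene")):
  for t in("cover_bar","cover_hinge"):
    print(t,[(np.round(d["centre"],3),round(d["confidence"],2)) for d in env.landmark_of(t,c)[:2]])
```

```text
7.175 [0.63715706 0.15450206 0.31872945] 0.010726568884051197 34.68225717544556 [-1.00218671 -2.72338149  5.72133613] [-0.61315776  0.36271374 -0.0620527 ]
cover_bar [(array([0.633, 0.156, 0.33 ]), 0.65)]
cover_hinge [(array([0.737, 0.158, 0.099]), 0.91)]
cover_bar [(array([0.636, 0.151, 0.333]), 0.71)]
cover_hinge [(array([0.733, 0.159, 0.097]), 0.93)]
cover_bar [(array([0.635, 0.154, 0.328]), 0.58)]
cover_hinge [(array([0.735, 0.157, 0.101]), 0.87)]
```

View pics/s3.png

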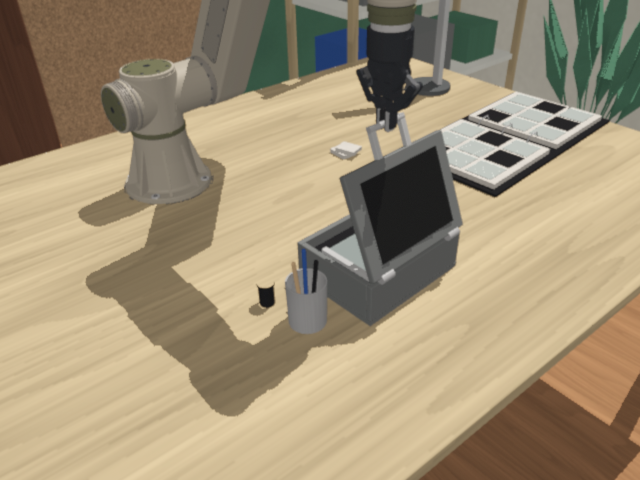

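It's held at about 1.165 rad, past balance. Now I bring it back to 0.91.

Request:
move_arm([
  [[0,-16,8],[0,0,0],1],
  [[0,-29,15],[0,0,0],1],
  [[0,-44,24],[0,0,0],1],
  [[0,-56,33],[0,0,0],1],
  [[0,-56,33],[0,0,0],1],
])

```text
clock: 8.25
tcp_pos: [0.5802, 0.1507, 0.2843]
orientation: [-0.0, 0.681, 0.732, -0.001]
wrist_force: [-1.2, -2.6, 1.6]
finger_gap: 0.0105
grip_force: 35.2
```

Request:
move_arm([
  [[0,0,0],[0,0,0],1],
  [[0,0,0],[0,0,0],1],
  [[0,0,0],[0,0,0],1],
  [[0,0,0],[0,0,0],1],
  [[0,0,0],[0,0,0],1],
])

```text
clock: 8.88
tcp_pos: [0.5815, 0.1508, 0.2852]
orientation: [0.0, 0.681, 0.732, -0.0]
wrist_force: [-5.3, -3.9, 6.1]
finger_gap: 0.0106
grip_force: 35.6
```

Run:
```python
from h import *
for n in ("scene","top","scene","top"):
  s,p,r=st(); print(s["clock"],p.round(4),s["finger_gap"],s["grip_force"],np.round(s["wrist_force"],1),np.abs(s["qvel"]).max())
  c=env.read_camera(n)
  if n=="scene": cv2.imwrite("pics/s4.png",c["pixels"][:,:,::-1])
  for t in("cover_bar","cover_hinge","pen_cup","film_can","loupe","glasses_case"):
    print(t,[(np.round(d["centre"],3),round(d["confidence"],2)) for d in env.landmark_of(t,c)[:1]])
```

```text
8.875 [0.5815 0.1508 0.2852] 0.010610648663694707 35.57471573352814 [-5.3 -3.9  6.1] 0.0009796679985492698
cover_bar [(array([0.58 , 0.153, 0.297]), 0.94)]
cover_hinge [(array([0.734, 0.16 , 0.099]), 0.62)]
pen_cup [(array([ 0.654, -0.05 ,  0.002]), 0.74)]
film_can [(array([ 0.558, -0.081,  0.001]), 0.64)]
loupe []
glasses_case []
9.225 [0.5814 0.1508 0.2852] 0.010584570327477541 35.574846267700195 [-4.3 -2.6  7.1] 0.0008511290746431753
cover_bar [(array([0.58 , 0.146, 0.298]), 0.82)]
cover_hinge [(array([0.733, 0.16 , 0.102]), 0.63)]
pen_cup [(array([ 0.657, -0.049,  0.   ]), 0.83)]
film_can [(array([ 0.566, -0.078, -0.001]), 0.59)]
loupe [(array([ 0.567, -0.079,  0.   ]), 0.42)]
glasses_case []
9.575 [0.5814 0.1508 0.2852] 0.010247787235836426 35.57466745376587 [-5.2 -3.3  5.4] 0.0020795733577529296
cover_bar [(array([0.579, 0.151, 0.299]), 0.86)]
cover_hinge [(array([0.733, 0.161, 0.098]), 0.7)]
pen_cup [(array([ 0.658, -0.053,  0.001]), 0.65)]
film_can [(array([ 0.558, -0.077, -0.004]), 0.89)]
loupe []
glasses_case []
9.925 [0.5814 0.1508 0.2851] 0.010219936712930946 35.57453691959381 [-5.1 -3.3  5.8] 0.001149049594780247
cover_bar [(array([0.578, 0.148, 0.295]), 0.57)]
cover_hinge [(array([0.732, 0.16 , 0.101]), 0.58)]
pen_cup [(array([ 0.655, -0.048,  0.   ]), 0.68)]
film_can [(array([ 0.566, -0.077, -0.001]), 0.39)]
loupe []
glasses_case []
```

View pics/s4.png

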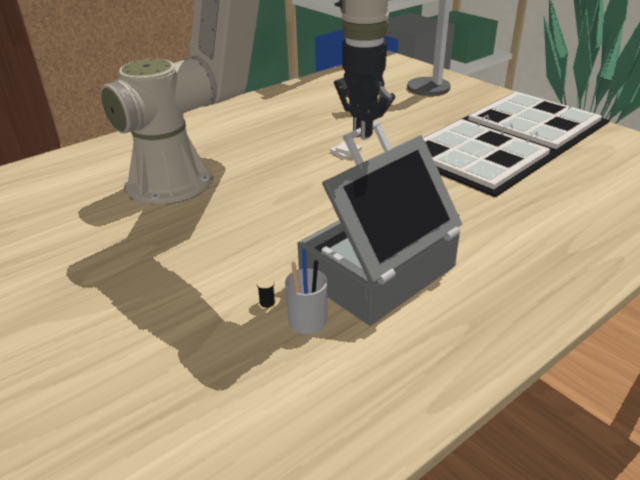

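The cover is held still at about 0.91 rad with the bar gripped, and the cup and film can haven't moved. Handing in.

```bash
python3 -c "
from h import *
print(env.hand_in())"
```

```text
the job is handed in; nothing more can be done
None
```

I raised the cover past balance to about 1.165 rad, brought it back, and handed in with the gripper holding it still at about 0.91 rad, 8° below balance; the pen cup and film can had not moved, but the loupe and glasses case were hidden in the last pictures, so I couldn't check them, though the arm never went near them.

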